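# Read a kart spark plug through the loupe

### The job

First push the carriage that carries the spark plug along its track, towards the grey housing, until you feel it come up solid against the stop hidden inside. Then pick up the hand loupe and hold it level, with the middle of its lens straight above the plug's firing end and at the same height as the thin flange of the brass collar on the pillar beside it. Do not let the loupe touch the rig or plug, leave the other things on the bench where they are, and finish still holding the loupe there, motionless: do not put it down.

Things in the scene. Friction and masses are not known exactly. Their poses are not given: they have to be found in the camera images.
- rig: plug-reading rig fixed to the bench: aluminium base 270 x 110 x 10 mm, its origin under its middle at bench level, x along the track (the way the carriage is pushed), z up. On x lies the track; at its +x end a grey housing (58 mm wide, top 51 mm above the bench, from 45 mm to 125 mm along x) into which the carriage's tongue runs. A 10 mm steel pillar stands at x = 70, y = 42 mm, top 180 mm above the bench
- plug_slide (a joint): travel of the carriage along the rig's +x, in m, growing as it is pushed towards the housing; starts at 0.002 to 0.042. The carriage stays where it is left; it drags with about 3 N, and the hard stop hidden in the housing is 40 to 100 mm on from its start. Must be pushed all the way to that stop, which can take 8 to 15 N of push to be felt for certain
- push_face (a point): middle of the rear face (facing the rig's -x) of the carriage's upright aluminium push plate. The plate is 50 mm wide, 8 mm thick and stands from 17 to 65 mm above the bench; this point is 40 mm above the bench and 38 mm behind the plug's axis. Behind it, only the rig's base (10 mm high, rails to 16 mm) lies below. Moves with the carriage
- plug_tip (a point): top of the firing end of the spark plug, which stands thread up in the carriage; 78 mm above the bench; hexagon 23 mm and thread 15 mm across. Moves with the carriage. z up
- focus_mark (a point): centre of the thin flange (26 mm across, 3 mm thick) around the brass collar on the pillar; its height, 115 to 165 mm above the bench, is the focal height at which the lens must be held
- loupe: hand loupe lying flat on the bench: black handle 120 mm long, 24 mm wide, 28 mm tall (flat, parallel sides), from 75 mm behind the origin to 45 mm ahead of it along the loupe's x, then a short neck and a round lens in an aluminium rim 71 mm across. Origin on the underside of the handle, below the loupe's centre of mass (grip it there, at mid-height, across y; firmly, 50 N or more, so that it does not droop). x towards the lens, z up; about 0.12 to 0.21 kg
- lens (a point): centre of the loupe's lens: 85 mm along the loupe's x from its origin and 14 mm above its underside; rim 8 mm thick; z is square to the lens, up when level
- socket: a steel wrench socket standing on end, 30 mm across, 38 mm tall; bystander; origin under its centre
- piston: an aluminium engine piston standing upright, 52 mm across, 50 mm tall; bystander; origin under its centre
- wrench: an open-ended wrench lying flat, about 180 mm long along its x; bystander; origin under its middle
- driver: a screwdriver with black handle lying flat, about 200 mm long along its x; bystander; origin under its middle
- spray: a bare aluminium can standing upright, 60 mm across, 170 mm tall; bystander; origin under its centre
- jar: a grey jar with a white cap, 72 mm across, 85 mm tall; bystander; origin under its centre
- caliper: a steel caliper lying flat, 160 mm long along its x, 12 mm thick; bystander; origin under its middle

How it is judged (in metres and radians):
On the way, in this order (a step that is already met when the one before it is completed fails the run):
1. the carriage has been pushed home against its stop, with the loupe still lying on the bench (value of joint plug_slide above 0.088 m and height (world z) of lens below 0.03 m), for 0.2 s.
2. the loupe is held clear of the bench by the gripper (height (world z) of loupe above 0.04 m and contact force between the fingers and loupe above 1 N), for 0.2 s.
At the end, for the whole second after the job is handed in: The carriage is home (within 2 mm of its stop) and the gripper still holds the loupe, touching nothing of the rig: lens centre within 10 mm sideways of straight above the plug's firing end, within 6 mm of the height of the collar's flange, level within 0.12 rad, moving slower than 20 mm/s (value of joint plug_slide above 0.088 m and horizontal distance between lens and plug_tip below 0.01 m and z of lens in the frame of focus_mark between -0.006 and 0.006 m and angle between lens's own z axis and vertical below 0.12 rad and linear speed of loupe below 0.02 m/s and contact force between the fingers and loupe above 1 N and contact force between loupe and rig below 0.3 N); the arm keeps its last pose, push and grip.
It fails at once if the loupe touches the rig, carriage, plug or pillar (contact force between loupe and rig above 1 N).
It fails at once if a bystander is moved more than 30 mm (distance of any of socket, piston, wrench, driver, spray, jar, caliper from where it was at the start of the episode above 0.03 m).
It also fails if it takes over 64 s, if anything falls off the work surface, if the arm or the gripper's body presses on something with over 40 N, if the wrist force passes 120 N, or if a joint passes its speed limit or range.

### The arm

A 7-joint arm with a two-finger parallel gripper is mounted at the origin on the work surface. World frame = base frame: x ahead of the robot, y to its left, z up, the work surface at z = 0. Lengths are in mm, angles in rad, forces in N, time in s.
With the tool pointing down it reaches from about 400 to 900 mm from the base axis. Payload 5.5 kg.
Tool frame: the origin (TCP) lies on the centre line of the jaws, within the pads' length; the fingertips stand 11 mm ahead of it and the grasp point (between the pads) lies 8 mm behind it; z points along the fingers, y is the line along which they close (so a half turn about z gives the same grasp; the last joint's range is limited). The gripper opens to 92 mm and grips with 3 to 60 N. Pads are 19 mm wide; open, the fingers measure 130 mm over their backs; the gripper's body (75 mm by 190 mm) begins 47 mm behind the grasp point.
Start: joints at [-0.933, 0.501, -0.427, 1.55, 0.221, 1.138, -0.21], TCP at [237.919, 604.892, 237.729] pointing down, gripper open.
Joint ranges: [-2.88, 2.88], [-0.31, 2.03], [-1.54, 1.56], [0.2, 2.42], [-1.41, 4.55], [0.19, 2.02], [-2.57, 2.57]. Speed limits (rad/s): [2.57, 2.57, 3.14, 3.14, 3.14, 3.14, 3.14].

### API

Orientations are given as a rotation vector (axis times angle).
In Python, from bench import env gives the robot as it stands. Calls block until the motion is done:
- env.move_to(position, orientation): joint-space move of the TCP to a pose.
- env.movel(position, rotation=None, rate=150): straight line of the TCP; rotation=None keeps the orientation; rate is the mean speed in mm/s.
- env.move_j(angles): joint-space move.
- env.move_gripper(opening): finger opening in mm; the grip force is fixed at half the most; returns when the fingers have stopped.
- env.sleep(seconds).
- env.inverse_kinematics(position, orientation): joint angles nearest the present ones, or None.
- env.state(): the state.
- env.read_camera(name): name is "side" or "top" or "wrist"; returns a dict with "img" (400x640x3 uint8, red, green, blue), "depth" (400x640 float32, mm along the optical axis (not along the pixel's ray), 0 where there is no reading), "camera_matrix" (3x3 intrinsics, pixels), "pose" (4x4, takes a point from camera to world coordinates); the wrist camera has in their place "hand_eye" (4x4, takes a point from camera to tool coordinates, whose origin is the TCP and whose axes are the flange's). Camera axes: x right, y up, looking along -z (the intrinsics and any distortion apply to the point x, -y, -z); pixel columns grow to the right and rows downward; lengths in mm; the calibration is good to about 2 mm. A picture is of the moment at which its call begins: read the wrist's pose just before it.
A pose or a line that the arm cannot do raises env.Unreachable and nothing moves.
- env.finish_job(): hands the job in; it is judged then, once.
Trained networks look in the newest picture that a camera, given by its name, has taken for a name from the list of things; names that differ only in an ending like _2 or _b are one class to them, and where a whole thing is asked for, a point or a joint stands for the part that bears it (a point fixed in the world has none). Each returns a list of dicts, best first, with "conf" (0 to 1); they miss things now and then, are a little off and sometimes report something else, mostly with a low value. They report only what shows in the picture. A call takes as long as a camera call.
- env.silhouettes(camera, query): "mask" (400x640 bool, what is visible of it) and "extent" ([left, top, right, bottom] in pixels, round what is visible of it).
The state is a dict: "time": time; "qpos": joint angles; "qvel": joint speeds; "tau": joint torques, N m; "eef_pos": TCP position; "orientation": TCP orientation; "contact_force": force on the tool from outside, world axes, zero at the start; "wrist_torque": the same for the moment, N m; "gripper_width": finger opening in mm; "finger_force": force on a finger pad.
Only numpy, scipy, OpenCV 4.12 (cv2) and the standard library are available. Lean on these libraries where they do the work, as an engineer would, in place of code of your own. Each camera call takes 0.05 s, during which the arm holds its last target. There are 200 camera calls.

## Working session

There is one attempt and no reset: what is moved stays moved. The work goes in short steps, each a Python script; the robot and the scene stay as the last script left them, time stands still between calls to the robot, and variables do not carry over. Pictures are saved under pics/ and viewed, at most 10 in all, crops included, and the job is handed in when it is done.

```bash
ls; mkdir -p pics
cat > h.py <<'E'
import numpy as np, cv2
from bench import env
from scipy.spatial.transform import Rotation as R
def cloud(c, T=None):
    d=c["depth"]; K=c["camera_matrix"]; v,u=np.mgrid[:400,:640]
    p=np.stack([(u-K[0,2])/K[0,0]*d,-(v-K[1,2])/K[1,1]*d,-d],-1)
    T=c["pose"] if T is None else T
    return p@T[:3,:3].T+T[:3,3]
def wristT(s,c):
    T=np.eye(4);T[:3,:3]=R.from_rotvec(s["orientation"]).as_matrix();T[:3,3]=s["eef_pos"]
    return T@c["hand_eye"]
E
python3 - <<'E'
from h import *
ims=[]
for n in("top","side"):
    c=env.read_camera(n); P=cloud(c); ims.append(c["img"])
    print(n,[k for k in c],c["pose"][:3,3].round(), c["camera_matrix"].round(1).tolist())
    for q in("rig","loupe","plug_tip","push_face","socket","piston","wrench","driver","spray","jar","caliper"):
        for r in env.silhouettes(n,q)[:2]:
            m=r["mask"]&(c["depth"]>0); p=P[m]
            if len(p): print(q,round(r["conf"],2),r["extent"],len(p),np.median(p,0).round(),p.min(0).round(),p.max(0).round())
cv2.imwrite("pics/a.png",ims[0][:,:,::-1]);cv2.imwrite("pics/b.png",ims[1][:,:,::-1])
print(env.state())
E
```

```text
pics
top ['img', 'depth', 'camera_matrix', 'pose'] [ 411.    8. 1325.] [[457.5, 0.0, 319.4], [0.0, 457.5, 199.0], [0.0, 0.0, 1.0]]
rig 0.63 [245.6, 135.2, 304.4, 233.9] 3596 [580. 140.  13.] [439.  62.  -4.] [722. 218. 182.]
rig 0.23 [389.0, 130.4, 428.6, 191.5] 899 [ 684. -243.   18.] [ 562. -305.   -9.] [ 749. -188.   36.]
loupe 0.82 [387.1, 132.6, 424.5, 192.9] 776 [ 683. -242.   19.] [ 562. -298.   -6.] [ 742. -188.   36.]
loupe 0.65 [161.4, 130.0, 191.3, 160.3] 627 [673. 401.  82.] [644. 374.  13.] [711. 443.  90.]
plug_tip 0.64 [253.0, 175.4, 279.6, 222.6] 620 [520. 149.  36.] [470. 127.   5.] [610. 190.  81.]
push_face 0.68 [256.2, 173.8, 282.0, 221.1] 590 [520. 149.  36.] [470. 127.   6.] [604. 190.  81.]
push_face 0.54 [251.5, 142.3, 260.3, 153.5] 53 [652. 166. 142.] [644. 158. 136.] [666. 183. 156.]
socket 0.39 [315.3, 233.8, 324.6, 243.4] 82 [427.   7.  38.] [415.  -7.   2.] [441.  18.  44.]
piston 0.86 [320.1, 103.7, 338.8, 124.7] 332 [781. -12.  48.] [759. -39.  -6.] [826.  14.  57.]
wrench 0.88 [166.2, 206.0, 177.9, 263.2] 352 [439. 427.   6.] [345. 407.  -2.] [517. 455
[... 2054 characters left out ...]
3685,  0.50086749, -0.42696545,  1.55040358,  0.2207847 ,
        1.13831211, -0.21029677]), 'qvel': array([-8.44465176e-04, -1.65944344e-04, -4.64138539e-04, -9.29537110e-05,
       -7.01891516e-05,  4.58201692e-05,  9.40447725e-04]), 'tau': array([-1.71679712e-03, -5.66454792e+01, -5.81176892e+00, -2.79493386e+01,
       -6.67186501e-02,  2.05388007e-02,  3.66204449e-05]), 'eef_pos': array([237.91286373, 604.89016046, 237.74451028]), 'orientation': array([-5.85234650e-01, -3.08658364e+00, -4.50653383e-05]), 'contact_force': array([-0.24774757,  0.39698193,  0.53367813]), 'wrist_torque': array([-0.01475866,  0.00733098,  0.00565851]), 'finger_force': 0.0, 'gripper_width': 91.33768484392981}
```

View pics/a.png

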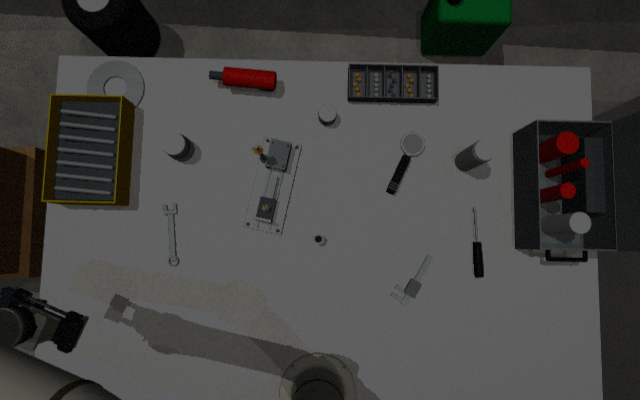

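View pics/b.png

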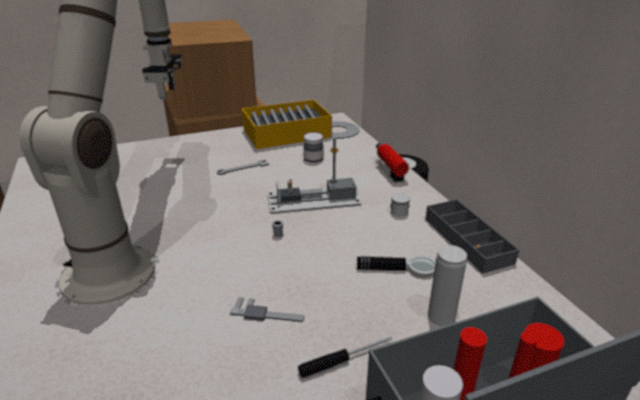

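The top view shows the rig at about (245–304, 135–234) with its housing up and to the right, and the loupe at (387–425, 132–193) with its lens up. Next I'll take close looks with the wrist camera.

```bash
cat >> h.py <<'E'
def ori(yaw): # tool down, tool x along world yaw
    c,s=np.cos(yaw),np.sin(yaw)
    return R.from_matrix(np.array([[c,s,0],[s,-c,0],[0,0,-1.]])).as_rotvec()
E
python3 - <<'E'
from h import *
c=env.read_camera("wrist"); print(c["hand_eye"].round(2).tolist(),c["camera_matrix"].tolist())
c=env.read_camera("top");P=cloud(c);m=env.silhouettes("top","rig")[0]["mask"]&(c["depth"]>0)
p=P[m];q=p[(p[:,2]>4)&(p[:,2]<20)][:,:2].astype(np.float32); print(cv2.minAreaRect(q))
q=p[(p[:,2]>40)&(p[:,2]<58)][:,:2].astype(np.float32);print(cv2.minAreaRect(q),np.median(q,0))
for off in(0,np.pi):
  for yaw in(-.25,):
    print(env.inverse_kinematics([500,140,330],ori(yaw+off)))
try: env.move_to([500,150,330],ori(-.25))
except env.Unreachable: env.move_to([500,150,330],ori(-.25+np.pi)); print("flip")
env.sleep(.3)
s=env.state();c=env.read_camera("wrist");np.savez("w1.npz",img=c["img"],depth=c["depth"],K=c["camera_matrix"],T=wristT(s,c))
print(s["eef_pos"],s["orientation"])
P=cloud(c,wristT(s,c))
for q in("rig","plug_tip"):
  for r in env.silhouettes("wrist",q)[:2]:
    m=r["mask"]&(c["depth"]>0); p=P[m]
    print(q,r["conf"],r["extent"],np.median(p,0).round(),p.min(0).round(),p.max(0).round())
cv2.imwrite("pics/c.png",c["img"][:,:,::-1])
E
```

```text
[[0.0, 0.96, 0.28, 77.48], [1.0, -0.0, 0.0, -0.88], [0.0, 0.28, -0.96, -148.21], [0.0, 0.0, 0.0, 1.0]] [[311.0629734856823, 0.0, 319.96504892513946], [0.0, 311.0629734856823, 197.3419910163147], [0.0, 0.0, 1.0]]
((579.3137817382812, 142.4725341796875), (111.83634185791016, 269.3801574707031), 78.77055358886719)
((588.59912109375, 145.8599395751953), (69.52151489257812, 233.60308837890625), 78.50907135009766) [657.6746  127.55595]
[-0.50824283  0.15165682  0.20647116  1.77841974 -0.03304873  1.21486802
 -2.1133523 ]
[-0.07827497  0.16455157 -0.27822196  1.76442729  0.04793971  1.21920615
  0.95134914]
[499.88623382 150.44029368 329.81967294] [ 3.11710223e+00 -3.90080055e-01 -4.54121648e-04]
rig 0.64 [244.6, 0.0, 349.0, 197.6] [597. 143.  14.] [436.  65.   0.] [718. 222. 183.]
plug_tip 0.72 [293.3, 82.2, 330.5, 190.0] [518. 151.  38.] [452. 128.   9.] [604. 187.  81.]
```

View pics/c.png

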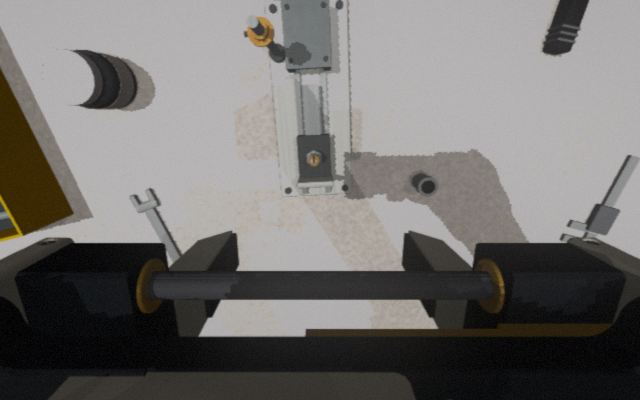

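The wrist view shows the plug at (314, 158) with the push plate behind it at row 188 or so, the housing above, and the collar at (262, 33). I'll get these in the rig frame.

```bash
cat >> h.py <<'E'
YAW=np.deg2rad(78.77-90); O=np.array([579.3,142.5,0])
Rr=np.array([[np.cos(YAW),-np.sin(YAW),0],[np.sin(YAW),np.cos(YAW),0],[0,0,1]])
def torig(P): return (P-O)@Rr
def toworld(p): return Rr@np.asarray(p,float)+O
E
python3 - <<'E'
from h import *
def ana(P,d,n):
    p=torig(P)[d>0]
    b=p[(p[:,2]>4)&(p[:,2]<20)&(abs(p[:,0])<160)&(abs(p[:,1])<75)]; 
    print(n,"base",cv2.minAreaRect(b[:,:2].astype(np.float32)))
    h=p[(p[:,2]>46)&(p[:,2]<56)&(p[:,0]>30)&(p[:,0]<140)&(abs(p[:,1])<35)]
    print("housing",np.percentile(h,[2,50,98],axis=0).round(1).tolist())
    t=p[(p[:,2]>70)&(p[:,2]<90)&(abs(p[:,1])<20)&(p[:,0]<30)&(p[:,0]>-130)]
    print("tip",len(t),np.median(t,0).round(1), t.min(0).round(1),t.max(0).round(1))
    f=p[(p[:,2]>56)&(p[:,2]<68)&(abs(p[:,1])<30)&(p[:,0]<30)&(p[:,0]>-135)]
    if len(f):print("plate",len(f),np.percentile(f,[2,50,98],axis=0).round(1).tolist())
    g=p[(np.hypot(p[:,0]-70,p[:,1]-42)<16)&(p[:,2]>90)]
    r=np.hypot(g[:,0]-70,g[:,1]-42)
    print("pillar",len(g),np.median(g,0).round(1));hh,e=np.histogram(g[:,2],np.arange(90,192,4));print(list(zip(e.astype(int),hh)))
z=np.load("w1.npz");ana(cloud(dict(depth=z["depth"],camera_matrix=z["K"]),z["T"]),z["depth"],"w")
for n in("top","side"):
    c=env.read_camera(n);ana(cloud(c),c["depth"],n)
E
```

```text
w base ((-4.6761016845703125, 7.2720184326171875), (139.8689727783203, 271.06060791015625), 86.33148956298828)
housing [[43.3, -27.6, 50.4], [81.8, 0.4, 52.3], [117.3, 27.9, 54.3]]
tip 86 [-72.5   0.3  71.8] [-79.5  -6.6  70.1] [-66.    6.8  81. ]
plate 266 [[-110.6, -23.4, 56.9], [-105.3, -0.3, 65.6], [-66.4, 23.6, 67.4]]
pillar 722 [ 64.6  39.8 145.4]
[(np.int64(90), np.int64(7)), (np.int64(94), np.int64(9)), (np.int64(98), np.int64(5)), (np.int64(102), np.int64(4)), (np.int64(106), np.int64(0)), (np.int64(110), np.int64(0)), (np.int64(114), np.int64(0)), (np.int64(118), np.int64(0)), (np.int64(122), np.int64(0)), (np.int64(126), np.int64(0)), (np.int64(130), np.int64(0)), (np.int64(134), np.int64(0)), (np.int64(138), np.int64(27)), (np.int64(142), np.int64(316)), (np.int64(146), np.int64(57)), (np.int64(150), np.int64(79)), (np.int64(154), np.int64(9)), (np.int64(158), np.int64(15)), (np.int64(162), np.int64(12)), (np.int64(166), np.int64(15)), (np.int64(170), np.int64(17)), (np.int64(174), np.int64(15)), (np.int64(178), np.int64(111)), (np.int64(182), np.int64(24)), (np.int64(186
[... 1528 characters left out ...]
nt64(4)), (np.int64(98), np.int64(5)), (np.int64(102), np.int64(3)), (np.int64(106), np.int64(4)), (np.int64(110), np.int64(3)), (np.int64(114), np.int64(4)), (np.int64(118), np.int64(3)), (np.int64(122), np.int64(5)), (np.int64(126), np.int64(3)), (np.int64(130), np.int64(4)), (np.int64(134), np.int64(5)), (np.int64(138), np.int64(6)), (np.int64(142), np.int64(12)), (np.int64(146), np.int64(11)), (np.int64(150), np.int64(7)), (np.int64(154), np.int64(5)), (np.int64(158), np.int64(6)), (np.int64(162), np.int64(6)), (np.int64(166), np.int64(4)), (np.int64(170), np.int64(6)), (np.int64(174), np.int64(4)), (np.int64(178), np.int64(7)), (np.int64(182), np.int64(3)), (np.int64(186), np.int64(0))]
```

Run:
```python
from h import *
o=ori(YAW+np.pi); x=Rr[:,0]
env.move_gripper(0)
try:
    env.move_to(toworld([-148,0,120]),o)
    env.movel(toworld([-148,0,43]),o,rate=120)
except env.Unreachable as e: print("unr",e); raise
env.sleep(.2)
s=env.state(); f0=s["contact_force"]@x; print(s["time"],torig(s["eef_pos"]),f0)
env.movel(toworld([-124,0,43]),rate=80)
env.movel(toworld([-85,0,43]),rate=50)
s=env.state(); f0=min(0,0)+f0; t=-85; print(s["time"],torig(s["eef_pos"]),s["contact_force"]@x-f0)
log=[]
while t<-5:
    f=-(env.state()["contact_force"]@x-f0)
    if f>13: break
    t+=3 if f<5.5 else 1
    env.movel(toworld([t,0,43]),rate=40)
    s=env.state(); log.append((t,round(float(torig(s["eef_pos"])[0]),1),round(float(-(s["contact_force"]@x-f0)),1)))
print(log); env.sleep(.3); s=env.state(); print(s["time"],torig(s["eef_pos"]),-(s["contact_force"]@x-f0))
```

```text
8.2583 [-147.49304707    0.23427929   43.63794488] -0.6148997580987475
9.6417 [-8.43216390e+01 -8.28033299e-02  4.30803312e+01] 0.8575281255662273
[(-82, -81.9, -0.2), (-79, -78.9, 1.8), (-76, -75.7, 0.8), (-73, -72.6, 1.1), (-70, -69.6, 0.1), (-67, -66.6, 1.1), (-64, -63.5, 0.9), (-61, -60.6, 0.9), (-58, -57.6, 0.5), (-55, -54.6, 1.1), (-52, -51.6, 0.7), (-49, -50.0, 3.9), (-46, -50.0, 12.3), (-45, -50.0, 13.8)]
13.4417 [-49.99983626  -0.06927322  42.94049177] 15.370249768872307
```

The carriage came up solid after about 70 mm, at 15 N. I'll back off, re-measure the plug and look at the loupe.

```bash
cat >> h.py <<'E'
def loupe(P,c,m):
    m=m&(c["depth"]>0); p=P[m]; p=p[(p[:,2]>5)&(p[:,2]<40)]
    (cx,cy),(w,h),a=cv2.minAreaRect(p[:,:2].astype(np.float32))
    ang=np.deg2rad(a if w>h else a+90); d=np.array([np.cos(ang),np.sin(ang)])
    tall=p[p[:,2]>24]; hc=np.median(tall[:,:2],0)
    if (np.array([cx,cy])-hc)@d<0: d=-d
    (hx,hy),(w,h),a2=cv2.minAreaRect(tall[:,:2].astype(np.float32))
    return np.array([cx,cy]),d,np.array([hx,hy]),(w,h),a2,len(tall),hc
E
python3 - <<'E'
from h import *
env.movel(toworld([-75,0,43]),rate=150)
env.movel(toworld([-110,0,200]),rate=300)
env.move_gripper(91)
c=env.read_camera("top");P=cloud(c)
print(loupe(P,c,env.silhouettes("top","loupe")[0]["mask"]))
p=torig(P)[c["depth"]>0]
t=p[(p[:,2]>70)&(p[:,2]<90)&(abs(p[:,1])<20)&(p[:,0]<30)&(p[:,0]>-60)];print("tip",len(t),np.median(t,0))
c,d,hc=loupe(P,c,env.silhouettes("top","loupe")[0]["mask"])[:3]
yaw=np.arctan2(d[1],d[0]); print(yaw)
g=hc-d*60
q=None
for off in(0,np.pi):
    q=env.inverse_kinematics([hc[0],hc[1],250],ori(yaw+off)); print(off,q)
s=env.state();print(s["time"],s["qpos"].round(2))
E
```

```text
(array([ 648.66717529, -245.84225464]), array([ 0.96237148, -0.27173725]), array([ 617.62652588, -221.6834259 ]), (24.04590606689453, 118.08775329589844), 65.71221923828125, 296, array([ 617.27222661, -221.63967694]))
tip 17 [-0.50121597 -0.24782266 71.42517078]
-0.27519775124333823
0 [ 0.13488722  0.47306262  0.2362133   1.53921833 -0.1174409   1.1432529
 -1.45114539]
3.141592653589793 [ 1.06341602  0.8287345  -1.2827703   1.50442996  0.7986651   1.40595572
  1.03443127]
16.075 [ 0.65  0.67 -1.39  1.94  0.73  1.17  0.34]
```

Run:
```python
from h import *
yaw=np.deg2rad(65.7-90); d=np.array([np.cos(yaw),np.sin(yaw)]); hc=np.array([617.5,-221.7])
g=hc+15*d
env.move_to([*(g-d*50),230],ori(yaw)); env.sleep(.2)
s=env.state();c=env.read_camera("wrist");T=wristT(s,c)
P=cloud(c,T)
for r in env.silhouettes("wrist","loupe")[:2]:
    print(r["conf"],r["extent"],loupe(P,c,r["mask"]))
    p=P[r["mask"]&(c["depth"]>0)]; p=p[(p[:,2]>5)&(p[:,2]<40)][:,:2]; u=(p-hc)@d; n=(p-hc)@[-d[1],d[0]]; print(np.percentile(u,[0,1,99,100]),np.percentile(n[u>50],[0,1,99,100]))
# preliminary final-pose check
q=env.inverse_kinematics(toworld([-88,0,141]),ori(YAW)); print(q, env.state()["time"])
cv2.imwrite("pics/d.png",c["img"][:,:,::-1])
```

```text
0.93 [287.6, 10.1, 353.3, 197.1] (array([ 649.62957764, -236.73782349]), array([ 0.92110107, -0.38932354]), array([ 615.74182129, -220.54954529]), (23.35637855529785, 118.78450775146484), 65.25981903076172, 2181, array([ 620.0526567 , -222.29306664]))
[-61.4670386  -56.13587423 129.05081319 132.35398658] [-32.98760476 -31.49716434  32.39646709  34.86737672]
[-0.63269094  0.37208543  0.32253742  1.98545262 -0.16008307  0.8080663
 -1.98656522] 18.0083
```

View pics/d.png

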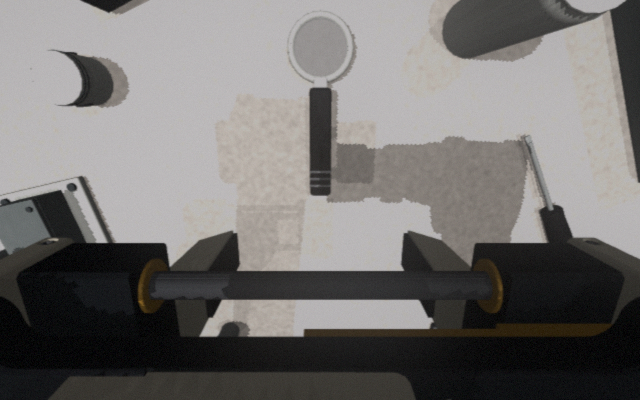

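The wrist view shows the loupe with its handle at (320, 88–195) and lens at (321, 47), aligned with the jaws. Now the grasp.

Run:
```python
from h import *
yaw=np.deg2rad(-24.5); d=np.array([np.cos(yaw),np.sin(yaw)]); g=np.array([617.5,-221.7])+13*d
o=ori(yaw)
env.move_to([*g,60],o); env.movel([*g,14],rate=80)
s=env.state();print(s["eef_pos"],s["time"])
env.move_gripper(10); env.sleep(.2); s=env.state();print(s["gripper_width"],s["finger_force"],s["contact_force"])
env.movel([*g,90],rate=80); env.sleep(.3)
s=env.state();print(s["gripper_width"],s["finger_force"],s["contact_force"],s["wrist_torque"],s["time"])
c=env.read_camera("wrist");P=cloud(c,wristT(s,c))
T=R.from_rotvec(s["orientation"]).as_matrix()
for r in env.silhouettes("wrist","loupe")[:1]:
    p=(P[r["mask"]&(c["depth"]>0)]-s["eef_pos"])@T
    k=(p[:,0]>30)&(p[:,0]<130); q=p[k]
    print(r["conf"],len(q)); 
    for a in range(15,130,10):
        w=p[(p[:,0]>=a)&(p[:,0]<a+10)]
        if len(w): print(a,len(w),np.median(w,0).round(1),np.percentile(w[:,1],[2,98]).round(1))
    print(p[:,0].max())
cv2.imwrite("pics/e.png",c["img"][:,:,::-1])
```

```text
[ 629.27110989 -227.30791578   13.7770878 ] 19.475
24.104561199032528 29.99973714351654 [ 0.69210269 -1.05554381 -0.31542183]
23.49705670078348 29.999466240406036 [ 0.08218696  0.1849846  -1.71690639] [0.03575444 0.18717039 0.00526211] 22.125
0.81 23045
15 1021 [ 20.1   1.1 -15.1] [-10.6  11.9]
25 1092 [ 30.    0.6 -15.1] [-10.9  12.1]
35 1293 [ 40.7   0.6 -14.6] [-10.2  11.9]
45 951 [50.9  0.6 -6.1] [-13.3  14.5]
55 2323 [60.6  1.1 -3.8] [-23.3  25.3]
65 3191 [70.2  1.1 -3.5] [-29.4  31.1]
75 3589 [80.1  0.6 -3.4] [-31.7  33.3]
85 3926 [90.   0.6 -3.4] [-31.9  33.4]
95 3793 [99.9  0.6 -3.5] [-29.   30.4]
105 3148 [109.6   1.1  -3.9] [-22.9  24.9]
115 278 [115.7   1.9  -4.7] [-13.8  49.5]
125 5 [134.   38.4  87.6] [36.7 41.5]
143.09891772033328
```

View pics/e.png

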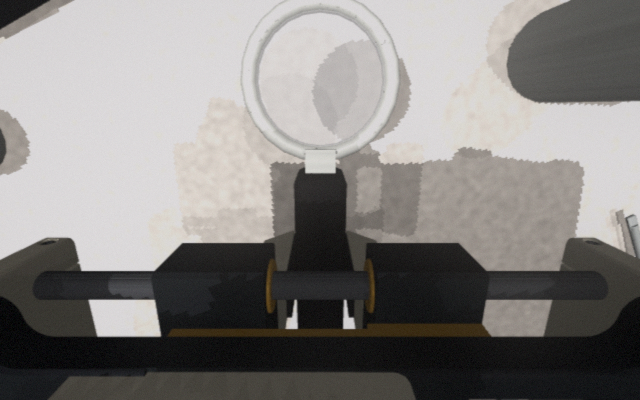

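The loupe is held centred and level (lens at tool x ≈ 85, y ≈ 0.8). Next I'll refine the flange height from the saved depth image, then move.

Run:
```python
from h import *
z=np.load("w1.npz");d=z["depth"];p=torig(cloud(dict(depth=d,camera_matrix=z["K"]),z["T"]))[d>0]
g=p[(np.hypot(p[:,0]-68,p[:,1]-41)<22)&(p[:,2]>100)]
for lo,hi in((137,148.5),(148.5,154),(177,186)):
    q=g[(g[:,2]>lo)&(g[:,2]<hi)];print(lo,len(q),np.percentile(q[:,2],[10,50,90]).round(1),np.percentile(q[:,:2],[3,97],axis=0).round(1).tolist())
print(np.histogram(g[:,2],np.arange(136,156,1)))
o=ori(YAW)
s=env.state();e=s["eef_pos"]
env.movel([e[0],e[1],230],rate=200)
env.move_to(toworld([-120,0,215]),o)
env.sleep(.3)
s=env.state();print(s["time"],torig(s["eef_pos"]))
c=env.read_camera("wrist");T=wristT(s,c);P=cloud(c,T);np.savez("w2.npz",img=c["img"],depth=c["depth"],K=c["camera_matrix"],T=T)
for n in("wrist","top","side"):
    if n!="wrist": c=env.read_camera(n);P=cloud(c)
    p=torig(P)[c["depth"]>0]
    t=p[(p[:,2]>68)&(p[:,2]<90)&(abs(p[:,1])<20)&(p[:,0]<30)&(p[:,0]>-45)];print(n,"tip",len(t),np.median(t,0).round(1) if len(t) else 0)
    g=p[(np.hypot(p[:,0]-68,p[:,1]-41)<22)&(p[:,2]>100)]
    print(len(g),np.histogram(g[:,2],np.arange(136,156,1))[0])
    h=p[(p[:,2]>46)&(p[:,2]<56)&(p[:,0]>55)&(p[:,0]<140)&(abs(p[:,1])<35)];print(np.median(h,0))
    cv2.imwrite(f"pics/f_{n}.png",c["img"][:,:,::-1])
```

```text
137 368 [142.  143.6 145.1] [[55.2, 30.2], [78.8, 57.2]]
148.5 120 [149.4 150.3 151.9] [[59.7, 34.9], [73.4, 49.2]]
177 138 [180.  181.1 182.3] [[62.5, 37.6], [71.4, 46.3]]
(array([  0,   1,   6,  12,   3,  14,  69, 141,  83,  23,   2,  11,  11,
        33,  47,  21,   6,   5,   3]), array([136, 137, 138, 139, 140, 141, 142, 143, 144, 145, 146, 147, 148,
       149, 150, 151, 152, 153, 154, 155]))
24.95 [-119.52853532   -0.50192724  214.95347957]
wrist tip 0 0
0 [0 0 0 0 0 0 0 0 0 0 0 0 0 0 0 0 0 0 0]
[nan nan nan]
top tip 0 0
84 [ 0  2  2  6  6  7 12  4  5  3  1  3  4  0  2  2  0  2  0]
[89.96392289 -0.75079656 50.47603389]
side tip 20 [-3.  -0.5 71.6]
116 [0 2 1 2 0 1 6 6 2 2 4 1 4 3 3 2 0 4 0]
[88.26166743 -7.10517601 52.56726954]
  return _methods._mean(a, axis=axis, dtype=dtype,
  ret = um.true_divide(
```

View pics/f_wrist.png

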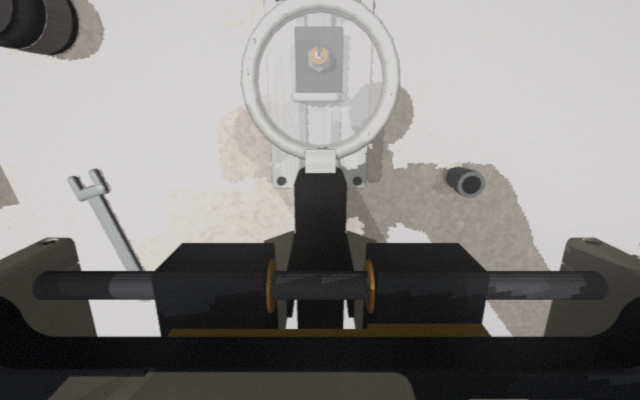

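The plug tip shows through the lens at (319, 57). I'll intersect that pixel ray with z = 78, then go to the final pose.

Run:
```python
from h import *
z=np.load("w2.npz");K,T=z["K"],z["T"]
r=T[:3,:3]@np.array([(319-K[0,2])/K[0,0],-(55-K[1,2])/K[1,1],-1]);t=T[:3,3];print(torig(t+r*(78-t[2])/r[2]))
tip=np.array([-2.2,-.2]); g=[tip[0]-85,tip[1]+.8]
env.movel(toworld([*g,200]),rate=100)
env.movel(toworld([*g,141.2]),rate=60); env.sleep(.6)
s=env.state();e=s["eef_pos"];print(s["time"],torig(e),s["finger_force"],s["contact_force"])
c=env.read_camera("wrist");T=wristT(s,c);P=cloud(c,T);K=c["camera_matrix"]
m=env.silhouettes("wrist","loupe")[0]["mask"]&(c["depth"]>0);p=torig(P[m]);p=p[abs(p[:,2]-145)<14]
lo=p[(p[:,0]>g[0]+45)&(p[:,2]<153)]
(cx,cy),rad=cv2.minEnclosingCircle(lo[:,:2].astype(np.float32));print("lens",cx,cy,rad,[np.median(lo[(lo[:,0]>a)&(lo[:,0]<a+12),2]).round(1) for a in range(-35,34,12)])
for n in("side","top"):
    c2=env.read_camera(n);p=torig(cloud(c2))[c2["depth"]>0]
    q=p[(np.hypot(p[:,0]+2,p[:,1])<38)&(p[:,2]>120)&(p[:,2]<170)];print(n,len(q),np.median(q,0).round(1),np.percentile(q,[2,98],axis=0).round(1).tolist())
    if n=="side": t=p[(p[:,2]>68)&(p[:,2]<90)&(abs(p[:,1])<20)&(abs(p[:,0])<30)];print(len(t),np.median(t,0))
    if n=="side":cv2.imwrite("pics/h.png",cv2.resize(c2["img"][100:240,220:420,::-1],None,fx=4,fy=4))
cv2.imwrite("pics/g.png",c["img"][:,:,::-1])
```

```text
[-3.64444166 -0.71177736 78.        ]
27.3417 [-87.19983798   0.62728261 141.23362083] 29.999549388885498 [ 0.06192844  0.0195595  -0.96150178]
lens -5.220585823059082 0.4540666937828064 37.8262825012207 [np.float64(145.4), np.float64(144.8), np.float64(144.7), np.float64(144.8), np.float64(144.9), np.float64(145.9)]
side 237 [ -3.4  -2.9 145. ] [[-35.7, -34.5, 141.1], [28.1, 31.8, 148.4]]
18 [-1.69633788 -0.93112663 71.58915239]
top 448 [  5.4  -6.3 143. ] [[-30.4, -32.0, 137.8], [32.1, 25.9, 147.5]]
```

View pics/g.png

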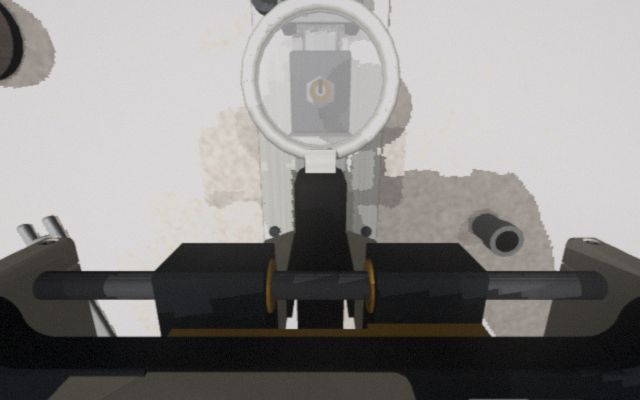

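View pics/h.png

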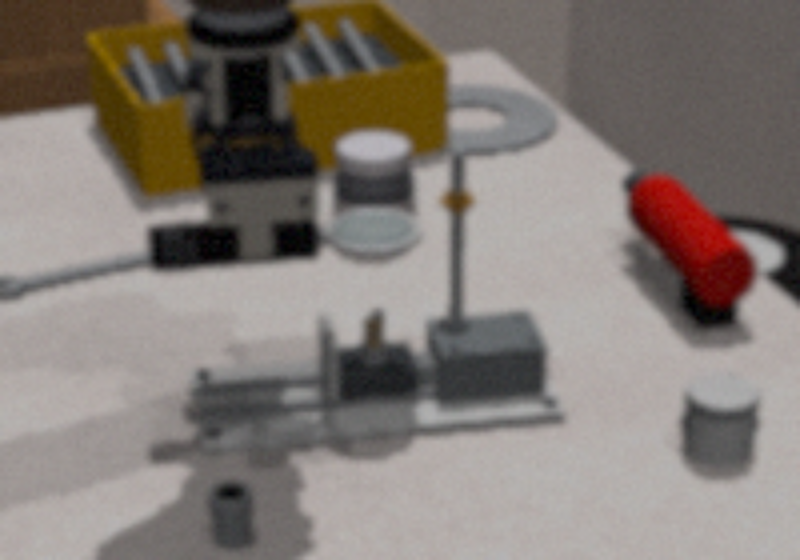

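The wrist view shows the lens ring (320, 80) over the plug at (320, 90), which is what the slanted camera should give. The side view shows the loupe level and clear of the rig, at the flange's height. All position estimates agree within 2–3 mm, so I'm handing it in.

```bash
python3 -c "
from h import *
print(env.finish_job())"
```

```text
the job is handed in; nothing more can be done
None
```

I handed the job in at about 27 s on the robot's clock (limit 64 s) and got no verdict back: the carriage was pushed about 70 mm until it came up solid at 15 N, and the loupe is held level and still, by my measurements within about 3 mm of straight above the plug tip and of the flange height (about 141 mm).

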